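Top up the hopper of a rocking screw feeder and hang it in its stand

TASK

Put the one cap screw lying loose on the bench into the open hopper with the others. Then carry the hopper level, spilling nothing, and gently lower its axle into the two slotted posts of the rocking stand until both ends are fully home, let go, and only then swing the keeper arm fully down over the axle end. Leave the other parts on the bench alone.

Things in the scene. Friction and masses are not known exactly. Their poses are not given: they have to be found in the camera images.
- hopper: Open aluminium tray, 100 (x) by 130 (y) by 35 mm high, 3 mm sheet, 0.45 kg, three cap screws inside. End plates carry a 10 mm steel axle along y over its middle, centre 70 mm above the underside, 200 mm long: a 35 mm stub sticks out at each end. Origin: centre of the underside; z up. Both ends are alike and it may hang either way round. Hung by the axle it stays level by its own weight.
- grip_block (a point): Centre of the black grip block fixed round the middle of the axle, 14 (x) by 50 (y) by 18 mm high: the handle to lift the hopper by, pinched across x from above. In the hopper frame at (0, 0, 70 mm). Beside the axle, the tray is open from above (42 mm between axle and long wall).
- axle_end_a (a point): end face centre of the axle at the hopper's -y end; in the hopper frame at (0, -100, 70 mm)
- axle_end_b (a point): end face centre of the axle at the hopper's +y end; in the hopper frame at (0, 100, 70 mm)
- screw_loose: The loose screw to be put into the hopper, lying alone on the bench in front of the hopper: dark steel socket-head cap screw, 42 mm long, lying, its axis along its own y; head 18 mm across and 12 mm long at the -y end, head centre 15 mm from the origin; shank 12 mm across; 41 g; origin on its axis, at mid-length; it may roll about y
- screw_1: already in the hopper: a dark steel socket-head cap screw, 42 mm long, lying, its axis along its own y; head 18 mm across and 12 mm long at the -y end, head centre 15 mm from the origin; shank 12 mm across; 41 g; origin on its axis, at mid-length; it may roll about y
- screw_2: already in the hopper: like screw_1
- screw_3: already in the hopper: like screw_1
- stand: Rocking stand, fixed; place and yaw vary. Grey base 120 (x) by 260 (y) by 10 mm, two steel posts 60 (x) by 10 (y) by 116 mm high at y = -81 and +81 mm, 152 mm clear between them, each with a slot open at the top. A 65 mm high black drive box is outside the +y post. Origin: on the bench midway between the posts; z up. With the axle home the hopper's origin is at (0, 0, 25 mm), 8 mm play in y.
- slot_keeper_side (a point): middle of the slot bottom of the -y post, the one with the keeper; stand frame (0, -81, 90 mm). Slot 14 mm wide (x), 26 mm deep, its mouth flared at 45 degrees to 30 mm; flat bottom 90 mm above the bench. The axle centre is 95 mm above the bench when home.
- slot_drive_side (a point): middle of the slot bottom of the +y post, beside the drive box; stand frame (0, 81, 90 mm); the same slot
- keeper (a joint): Angle (rad) of the keeper, a dark steel arm on the outer side of the -y post, hinged about the stand's y axis. 0 = closed: level over the slot, pointing to the stand's -x; it rises as the value grows: 1.57 upright, limit 1.9. Starts about upright (1.25 to 1.75) and stays where it is put (friction 0.03 Nm). It closes only over an axle that is home.
- keeper_hinge (a point): point on the hinge axis of the keeper, in the stand frame at (22, -114, 107 mm), level in y with keeper_pin. Upright, the keeper reaches 166 mm above the bench: carry the hopper over it.
- keeper_pin (a point): middle of the free part of the keeper's finger pin, a steel pin 10 mm in diameter, parallel to the stand's y, at the end of the arm 54 mm from the hinge axis, sticking 39 mm outwards (-y) from the arm: push it or pinch it here. At joint value q it is at hinge + 54 mm * (-cos q, 0, sin q) in the stand frame.
- flux_jar: bystander: small white jar with a ribbed blue cap, 31 mm across, 26 mm high, standing on the bench; origin at the centre of its underside; leave it
- heat_sink: bystander: black finned heat sink 30 by 42 by 22 mm; origin at the centre of its underside; leave it
- relay_board: bystander: small relay board 30 by 50 by 11 mm; origin at the centre of its underside; leave it
Not all that is in view belongs to the job. Leave any red look-alike of the hopper alone.

How it is judged:
On the way, in this order (a step that is already met when the one before it is completed fails the run):
1. the loose screw lies in the hopper with the others, the hopper still on the bench, nothing held (x of screw_loose in the frame of hopper between -0.047 and 0.047 m and y of screw_loose in the frame of hopper between -0.063 and 0.063 m and z of screw_loose in the frame of hopper between -0.002 and 0.045 m and x of screw_1 in the frame of hopper between -0.047 and 0.047 m and y of screw_1 in the frame of hopper between -0.063 and 0.063 m and z of screw_1 in the frame of hopper between -0.002 and 0.045 m and x of screw_2 in the frame of hopper between -0.047 and 0.047 m and y of screw_2 in the frame of hopper between -0.063 and 0.063 m and z of screw_2 in the frame of hopper between -0.002 and 0.045 m and x of screw_3 in the frame of hopper between -0.047 and 0.047 m and y of screw_3 in the frame of hopper between -0.063 and 0.063 m and z of screw_3 in the frame of hopper between -0.002 and 0.045 m and height (world z) of hopper below 0.006 m and contact force between the fingers and screw_loose below 0.1 N), for 0.2 s.
2. the hopper is lifted clear of the bench with all four screws inside (x of screw_loose in the frame of hopper between -0.047 and 0.047 m and y of screw_loose in the frame of hopper between -0.063 and 0.063 m and z of screw_loose in the frame of hopper between -0.002 and 0.045 m and x of screw_1 in the frame of hopper between -0.047 and 0.047 m and y of screw_1 in the frame of hopper between -0.063 and 0.063 m and z of screw_1 in the frame of hopper between -0.002 and 0.045 m and x of screw_2 in the frame of hopper between -0.047 and 0.047 m and y of screw_2 in the frame of hopper between -0.063 and 0.063 m and z of screw_2 in the frame of hopper between -0.002 and 0.045 m and x of screw_3 in the frame of hopper between -0.047 and 0.047 m and y of screw_3 in the frame of hopper between -0.063 and 0.063 m and z of screw_3 in the frame of hopper between -0.002 and 0.045 m and height (world z) of hopper above 0.035 m), for 0.2 s.
3. both axle ends are home in the slots, the hopper released, the keeper still open (x of screw_loose in the frame of hopper between -0.047 and 0.047 m and y of screw_loose in the frame of hopper between -0.063 and 0.063 m and z of screw_loose in the frame of hopper between -0.002 and 0.045 m and x of screw_1 in the frame of hopper between -0.047 and 0.047 m and y of screw_1 in the frame of hopper between -0.063 and 0.063 m and z of screw_1 in the frame of hopper between -0.002 and 0.045 m and x of screw_2 in the frame of hopper between -0.047 and 0.047 m and y of screw_2 in the frame of hopper between -0.063 and 0.063 m and z of screw_2 in the frame of hopper between -0.002 and 0.045 m and x of screw_3 in the frame of hopper between -0.047 and 0.047 m and y of screw_3 in the frame of hopper between -0.063 and 0.063 m and z of screw_3 in the frame of hopper between -0.002 and 0.045 m and z of axle_end_a in the frame of stand between 0.088 and 0.0985 m and x of axle_end_a in the frame of stand between -0.006 and 0.006 m and z of axle_end_b in the frame of stand between 0.088 and 0.0985 m and x of axle_end_b in the frame of stand between -0.006 and 0.006 m and y of hopper in the frame of stand between -0.012 and 0.012 m and contact force between the fingers and hopper below 0.1 N and value of joint keeper above 0.6 rad), for 0.2 s.
At the end, for the whole second after the job is handed in: Hopper at rest in the stand, within 0.35 rad of level, axle ends on the slot bottoms (height within 3.5 mm, across within 6 mm), within 12 mm of midway between the posts; all four screws inside it; keeper under 0.15 rad; hopper released (x of screw_loose in the frame of hopper between -0.047 and 0.047 m and y of screw_loose in the frame of hopper between -0.063 and 0.063 m and z of screw_loose in the frame of hopper between -0.002 and 0.045 m and x of screw_1 in the frame of hopper between -0.047 and 0.047 m and y of screw_1 in the frame of hopper between -0.063 and 0.063 m and z of screw_1 in the frame of hopper between -0.002 and 0.045 m and x of screw_2 in the frame of hopper between -0.047 and 0.047 m and y of screw_2 in the frame of hopper between -0.063 and 0.063 m and z of screw_2 in the frame of hopper between -0.002 and 0.045 m and x of screw_3 in the frame of hopper between -0.047 and 0.047 m and y of screw_3 in the frame of hopper between -0.063 and 0.063 m and z of screw_3 in the frame of hopper between -0.002 and 0.045 m and z of axle_end_a in the frame of stand between 0.088 and 0.0985 m and x of axle_end_a in the frame of stand between -0.006 and 0.006 m and z of axle_end_b in the frame of stand between 0.088 and 0.0985 m and x of axle_end_b in the frame of stand between -0.006 and 0.006 m and y of hopper in the frame of stand between -0.012 and 0.012 m and contact force between the fingers and hopper below 0.1 N and value of joint keeper below 0.15 rad and angle between hopper's own z axis and vertical below 0.35 rad and linear speed of hopper below 0.03 m/s); the robot touches nothing.
It fails at once if the hopper is tipped more than 0.45 rad from level (angle between hopper's own z axis and vertical above 0.45 rad).
It fails at once if the hopper is dropped or slammed into the stand (faster than 0.45 m/s within 60 mm of its home) (linear speed of hopper above 0.45 m/s and z of hopper in the frame of stand below 0.085 m and x of hopper in the frame of stand between -0.06 and 0.06 m and y of hopper in the frame of stand between -0.06 and 0.06 m).
It fails at once if the flux jar is pushed more than 30 mm (distance of flux_jar from where it was at the start of the episode above 0.03 m).
It fails at once if the heat sink is pushed more than 30 mm (distance of heat_sink from where it was at the start of the episode above 0.03 m).
It fails at once if the relay board is pushed more than 30 mm (distance of relay_board from where it was at the start of the episode above 0.03 m).
It also fails if it takes over 72 s, if anything falls off the work surface, if the arm or the gripper's body presses on something with over 40 N, if the wrist force passes 120 N, or if a joint passes its speed limit or range.

ROBOT

A 6-joint arm with a two-finger parallel gripper is mounted at the origin on a cart in front of the work surface, level with it; the furniture and walls round the work are solid. World frame = base frame: x ahead of the robot, y to its left, z up, the work surface at z = 0. Lengths are in m, angles in rad, forces in N, time in s.
With the tool pointing down it reaches from about 0.375 to 0.975 m from the base axis. Payload 3.8 kg.
Tool frame: the origin (TCP) lies midway between the tips of the shut fingers; the grasp point (between the pads) lies 19 mm behind it; z points along the fingers, y is the line along which they close (so a half turn about z gives the same grasp; the last joint's range is limited). The gripper opens to 85 mm and grips with 20 to 120 N. Pads are 22 mm wide; open, the fingers measure 114 mm over their backs; the gripper's body (76 mm by 85 mm) begins 54 mm behind the grasp point. The pads swing forward as they close: fully open they stand 13 mm farther back than shut.
Start: joints at [-1.361, 0.264, 1.604, -0, 1.274, -0.037], TCP at [0.165, -0.655, 0.231] pointing down, gripper open.
Joint ranges: [-2.63, 2.63], [-0.94, 2.18], [0.31, 2.57], [-1.31, 4.45], [0, 2.66], [-2.55, 2.55]. Speed limits (rad/s): [2.57, 2.57, 3.14, 3.14, 3.14, 3.14].

INTERFACE

Orientations are given as a rotation vector (axis times angle).
In Python, from workcell import bot, cams gives the robot as it stands.
- The arm moves only by the tool play_rows, never from a script. Its argument "rows" is a list of rows, each a list of 2 entries, a list of its own where there are three numbers: the shift along the tool's x, y, z scaled (see below), then the turn, a rotation vector about the tool's x, y, z scaled (see below). A call has 1 to 20 rows; each row is the pose to reach, as a shift and turn from the pose commanded when the call began, along the tool's axes at that moment; what a row does not reach only later rows make up. The controller multiplies each number of a shift by 250 mm and each number of a turn by 45 degrees. A row lasts 1/12 s, in which the tool goes at most 41.7 mm and 7.16 degrees, less where a joint would pass 70% of its speed; a pose out of reach is approached as far as the arm can. A call with a number of a shift or a turn outside -1 to 1 is refused whole. A call with a gripper value outside its range is refused whole. "claw" is the opening, from -1 (shut) to 1 (fully open), set as the call begins (left out, the last holds). The fingers move at their own pace and stop on an object; "newtons" is the grip in N (left out, the last holds). Time passes only in rows, so rows that repeat a pose let the fingers close. It gives the time, the measured TCP pose, the force, the opening and the grip force at its end, in the units of the state.
- bot.read_state(): the state, without advancing time (a new reading comes with each control period).
- cams.read_camera(name): name is "scene" or "top"; returns a dict with "image" (420x560x3 uint8, red, green, blue), "K" (3x3 intrinsics, pixels), "k1" (the pictures are not rectified: a ray, as slopes to the right and down, at radius r is drawn at 1 + k1 r^2 times it, then the intrinsics apply), "T" (4x4, takes a point from camera to world coordinates). Camera axes: x right, y down, z forward; pixel columns grow to the right and rows downward; lengths in m; the calibration is good to about 2 mm. A picture is of the moment at which its call begins. There is no depth.
- bot.finish_job(): hands the job in; it is judged then, once.
The state is a dict: "time": time; "q": joint angles; "joint_vel": joint speeds; "joint_torque": joint torques, N m; "tool_pos": TCP position; "tcp_rot": TCP orientation; "wrist_force": force on the tool from outside, world axes, zero at the start; "torque": the same for the moment, N m; "width": opening from 0.0 (shut) to 1.0 (fully open); "grip_force": force on a finger pad.
Only numpy, scipy, OpenCV 4.12 (cv2) and the standard library are available. Lean on these libraries where they do the work, as an engineer would, in place of code of your own. Each camera call takes 0.05 s, during which the arm holds its last target. There are 200 camera calls.

## Working session

There is one attempt and no reset: what is moved stays moved. The work goes in short steps, Python scripts to look and compute and a tool call to move; the robot and the scene stay as the last step left them, time stands still between calls to the robot, and variables do not carry over. Pictures are saved under pics/ and viewed, at most 10 in all, crops included, and the job is handed in when it is done.

Besides the shell and the picture viewer there is one more tool, called as name(argument=value, ...) on one line, values as JSON. play_rows: Moves the arm, as the interface text tells. Its arguments: {"type":"object","properties":{"rows":{"type":"array","items":{"type":"array"}},"claw":{"type":"number"},"newtons":{"type":"number"}},"required":["rows"]}

```bash
mkdir -p pics; cat > h.py <<'E'
import numpy as np, cv2, pickle
from workcell import bot, cams
def grab(n,tag):
    d=cams.read_camera(n); pickle.dump(d,open(f'{n}.pkl','wb')); cv2.imwrite(f'pics/{n}_{tag}.png',d['image'][:,:,::-1]); return d
def load(n): return pickle.load(open(f'{n}.pkl','rb'))
def ray(d,u,v):
    K=np.array(d['K']);k=d['k1']
    p=cv2.undistortPoints(np.array([[[u,v]]],float),K,np.array([k,0,0,0.]),None)[0,0]
    T=np.array(d['T']); return T[:3,3],T[:3,:3]@np.array([p[0],p[1],1.])
def plane(d,u,v,z):
    o,r=ray(d,u,v); return o+r*(z-o[2])/r[2]
def proj(d,P):
    T=np.array(d['T']);c=T[:3,:3].T@(np.array(P,float)-T[:3,3]);x,y=c[:2]/c[2];s=1+d['k1']*(x*x+y*y)
    K=np.array(d['K']);return K[0,0]*x*s+K[0,2],K[1,1]*y*s+K[1,2]
def tri(d1,a,d2,b):
    o1,r1=ray(d1,*a);o2,r2=ray(d2,*b)
    s=np.linalg.lstsq(np.c_[r1,-r2],o2-o1,rcond=None)[0]
    p,q=o1+s[0]*r1,o2+s[1]*r2; return (p+q)/2,np.linalg.norm(p-q)
E
python3 - <<'E'
from h import *
for n in ('scene','top'):
    d=grab(n,'0'); print(n,d['K'],d['k1'],np.round(d['T'],3).tolist())
print(bot.read_state())
a=cv2.imread('pics/scene_0.png');b=cv2.imread('pics/top_0.png')
E
```

```text
scene [[500.80371225   0.         284.72431039]
 [  0.         500.80371225 213.31511185]
 [  0.           0.           1.        ]] -0.042475235493297056 [[-0.618, -0.592, 0.517, -0.15], [-0.786, 0.478, -0.393, 0.549], [-0.015, -0.649, -0.761, 1.158], [0.0, 0.0, 0.0, 1.0]]
top [[411.56059076   0.         283.50932794]
 [  0.         411.56059076 208.16931933]
 [  0.           0.           1.        ]] 0.008605269504792195 [[0.009, -0.983, 0.182, 0.316], [-1.0, -0.008, 0.002, -0.005], [0.0, -0.182, -0.983, 1.364], [0.0, 0.0, 0.0, 1.0]]
{'time': 0.1, 'q': array([-1.36089392e+00,  2.64681483e-01,  1.60524912e+00, -8.39181040e-06,
        1.27370547e+00, -3.68946172e-02]), 'joint_vel': array([ 5.27135092e-05, -1.51414798e-03, -4.25875018e-03, -7.58207733e-04,
        7.74273986e-04,  7.68801069e-05]), 'joint_torque': array([ 1.14238007e-04, -5.16707861e+01, -3.68589163e+01, -6.09844847e-05,
        6.27948437e-03,  2.45924689e-06]), 'tool_pos': array([ 0.16476198, -0.65389489,  0.23007774]), 'tcp_rot': array([-3.11568407e+00, -3.86438109e-01,  2.89679378e-04]), 'wrist_force': array([ 0.33936159,  0.45479446, -0.48637902]), 'torque': array([0.06802301, 0.0545972 , 0.01999715]), 'grip_force': 0.0, 'width': 0.9981541774793623}
```

View pics/top_0.png

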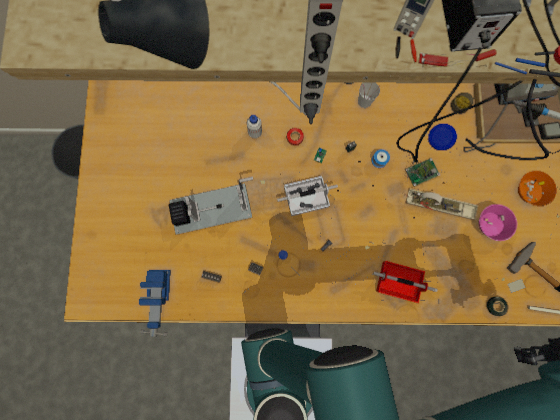

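View pics/scene_0.png

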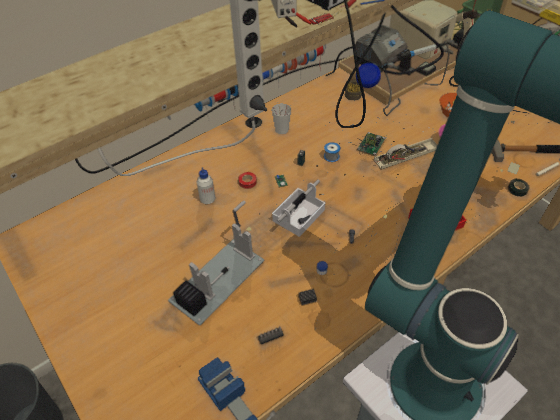

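```bash
python3 - <<'E'
import cv2
a=cv2.imread('pics/top_0.png')[140:260,160:350]; cv2.imwrite('pics/c1.png',cv2.resize(a,(760,480),interpolation=cv2.INTER_CUBIC))
a=cv2.imread('pics/scene_0.png')[170:320,165:365]; cv2.imwrite('pics/c2.png',cv2.resize(a,(800,600),interpolation=cv2.INTER_CUBIC))
E
```

```text
(no output)
```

View pics/c1.png

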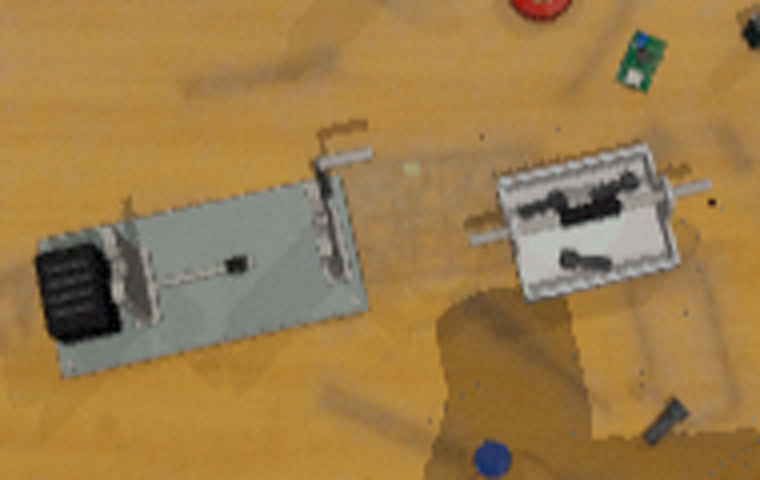

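View pics/c2.png

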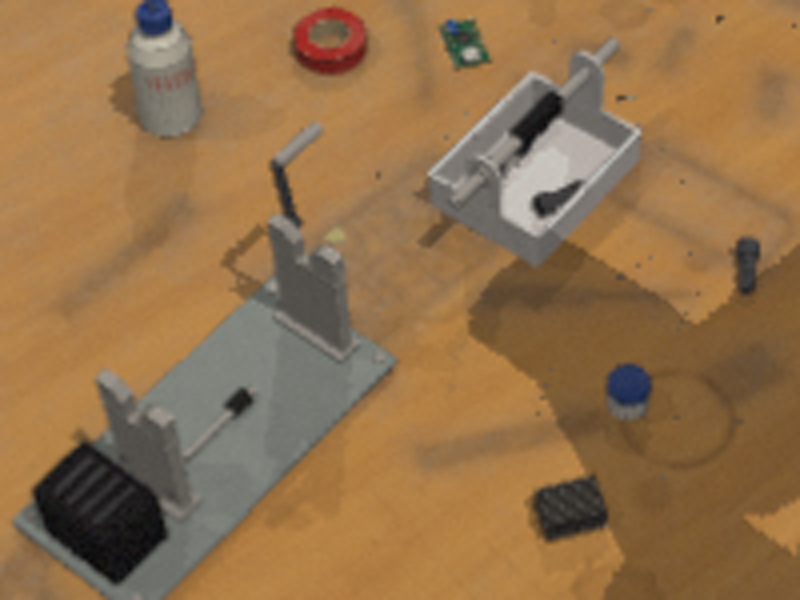

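```bash
python3 - <<'E'
from h import *
t,s=load('top'),load('scene')
T=lambda u,v:(160+(u+.5)/4-.5,140+(v+.5)/4-.5)
S=lambda u,v:(165+(u+.5)/4-.5,170+(v+.5)/4-.5)
for n,a,b in [('axL',(471,241),(455,196)),('axR',(710,184),(614,44)),('head',(680,407),(747,245)),('tail',(650,440),(748,287)),('pinroot',(320,162),(278,161)),('pintip',(372,153),(318,130)),('jarcap',(493,459),(630,380))]:
    print(n,*[np.round(x,4) for x in tri(t,T(*a),s,S(*b))])
for n,p in [('c1',(37,240)),('c2',(62,377)),('c3',(367,308)),('c4',(340,180))]: print(n,plane(t,*T(*p),.01).round(4))
for n,p in [('s3',(395,360)),('s2',(15,522))]: print(n,plane(s,*S(*p),.01).round(4))
for n,p in [('axL',(471,241)),('axR',(710,184))]: print(n,plane(t,*T(*p),.07).round(4))
for n,p in [('axL',(455,196)),('axR',(614,44))]: print(n,plane(s,*S(*p),.07).round(4))
for n,p in [('head',(680,407)),('tail',(650,440))]: print(n,plane(t,*T(*p),.009).round(4))
for n,p in [('head',(747,245)),('tail',(748,287))]: print(n,plane(s,*S(*p),.009).round(4))
#hopper rim corners z .035 top
for p in [(498,180),(527,299),(678,262),(650,143)]: print('rim',plane(t,*T(*p),.035).round(4))
for p in [(430,176),(536,264),(640,132),(534,74)]: print('rimS',plane(s,*S(*p),.035).round(4))
# dark screw centroid by mask
im=t['image'];g=im.max(2).astype(int);m=np.zeros(g.shape,np.uint8);m[230:262,315:340]=(g[230:262,315:340]<100);
n,l,st,c=cv2.connectedComponentsWithStats(m)
for i in range(1,n):
  if st[i,4]>10:
    ys,xs=np.nonzero(l==i);pc=cv2.PCACompute(np.c_[xs,ys].astype(float),None);print('mask',st[i],c[i],plane(t,*c[i],.008).round(4),pc[1][0])
from scipy.spatial.transform import Rotation as R
print(R.from_rotvec(bot.read_state()['tcp_rot']).as_matrix().round(3))
E
```

```text
axL [0.5811 0.0168 0.0767] 0.0001
axR [ 0.6331 -0.1762  0.0633] 0.0007
head [ 0.4573 -0.1562  0.0059] 0.0006
tail [ 0.4299 -0.1315  0.0036] 0.0001
pinroot [0.624  0.1298 0.158 ] 0.0007
pintip [0.6326 0.0913 0.154 ] 0.0
jarcap [ 0.4118 -0.0021  0.0239] 0.0003
c1 [0.5925 0.3821 0.01  ]
c2 [0.4771 0.3546 0.01  ]
c3 [0.5371 0.1039 0.01  ]
c4 [0.6465 0.1293 0.01  ]
s3 [0.5344 0.1081 0.01  ]
s2 [0.5868 0.3824 0.01  ]
axL [0.5825 0.0169 0.07  ]
axR [ 0.6311 -0.1756  0.07  ]
axL [0.5857 0.0135 0.07  ]
axR [ 0.6285 -0.1716  0.07  ]
head [ 0.4568 -0.156   0.009 ]
tail [ 0.4294 -0.1311  0.009 ]
head [ 0.4559 -0.1541  0.009 ]
tail [ 0.4272 -0.1283  0.009 ]
rim [ 0.6415 -0.0043  0.035 ]
rim [ 0.5416 -0.0289  0.035 ]
rim [ 0.5735 -0.1529  0.035 ]
rim [ 0.6743 -0.1307  0.035 ]
rimS [ 0.6361 -0.0011  0.035 ]
rimS [ 0.5234 -0.01    0.035 ]
rimS [ 0.5716 -0.15    0.035 ]
rimS [ 0.6679 -0.1259  0.035 ]
mask [321 240  11  12  57] [325.70175439 245.45614035] [ 0.4433 -0.1431  0.008 ] [-0.64902603  0.7607662 ]
[[ 0.97   0.244 -0.   ]
 [ 0.244 -0.97   0.002]
 [ 0.    -0.002 -1.   ]]
```

Top picture: the grey hopper is at (307,195), while the red one at (402,282) is the look-alike. The single dark screw lies at (326,245), head right and far. The stand is at (210,208) with its keeper upright on the right. The heat sink is at (256,268), the jar at (284,258) and the relay board at (320,155). The crop confirms the grey hopper and the lone screw, and the measured axle length of 199 mm matches. I'm moving to the screw now.

play_rows(rows=[[[0.79,-0.855,0],[0,0,-0.98]],[[0.79,-0.855,0],[0,0,-0.98]],[[0.79,-0.855,0],[0,0,-0.98]],[[0.79,-0.855,0],[0,0,-0.98]],[[0.79,-0.855,0],[0,0,-0.98]],[[0.79,-0.855,0],[0,0,-0.98]],[[0.79,-0.855,0],[0,0,-0.98]],[[0.79,-0.855,0],[0,0,-0.98]],[[0.79,-0.855,0],[0,0,-0.98]]], claw=1)

```text
time: 0.85
tool_pos: [0.305, -0.3971, 0.231]
tcp_rot: [-2.741, -1.534, 0.0]
wrist_force: [0.7, -1.0, 0.4]
width: 1.003
grip_force: 0.0
```

```bash
cat >> h.py <<'E'
from scipy.spatial.transform import Rotation as R
def to(p,yang):
    "shift/turn numbers from now to TCP p, pointing down, tool y at yang deg"
    st=bot.read_state();A=R.from_rotvec(st['tcp_rot'])
    y=np.array([np.cos(np.radians(yang)),np.sin(np.radians(yang)),0]);z=np.array([0,0,-1.])
    B=R.from_matrix(np.c_[np.cross(y,z),y,z])
    d=A.inv().apply(np.array(p)-st['tool_pos'])/.25; w=np.degrees((A.inv()*B).as_rotvec())/45
    print('t',round(st['time'],2),'pos',st['tool_pos'].round(4),'shift',d.round(4),'turn',w.round(3),'F',st['wrist_force'].round(1),'w',round(st['width'],3),'grip',round(st['grip_force'],1))
E
python3 -c "
from h import *
to((.4436,-.1435,.12),47.8)"
```

```text
t 0.85 pos [ 0.305  -0.3971  0.231 ] shift [ 1.1546 -0.0581  0.4441] turn [-0.    -0.    -1.763] F [ 0.7 -1.   0.4] w 1.003 grip 0.0
```

play_rows(rows=[[[0.98,-0.05,0.2],[0,0,-0.98]],[[0.98,-0.05,0.2],[0,0,-0.98]],[[0.98,-0.05,0.2],[0,0,-0.98]],[[0.98,-0.05,0.2],[0,0,-0.98]],[[0.98,-0.05,0.2],[0,0,-0.98]],[[0.98,-0.05,0.2],[0,0,-0.98]],[[0.98,-0.05,0.2],[0,0,-0.98]],[[0.98,-0.05,0.2],[0,0,-0.98]]])

```text
time: 1.52
tool_pos: [0.4228, -0.1833, 0.1805]
tcp_rot: [-1.965, -2.449, 0.001]
wrist_force: [-0.5, -0.0, 1.3]
width: 1.002
grip_force: 0.0
```

```bash
python3 -c "
from h import *
to((.4436,-.1435,.08),47.8)"
```

```text
t 1.52 pos [ 0.4228 -0.1833  0.1805] shift [0.1372 0.1163 0.4017] turn [-0.002 -0.001 -0.784] F [-0.5 -0.   1.3] w 1.002 grip 0.0
```

play_rows(rows=[[[0.137,0.116,0.4],[0,0,-0.784]],[[0.137,0.116,0.4],[0,0,-0.784]],[[0.137,0.116,0.4],[0,0,-0.784]],[[0.137,0.116,0.4],[0,0,-0.784]],[[0.137,0.116,0.4],[0,0,-0.784]],[[0.137,0.116,0.4],[0,0,-0.784]],[[0.137,0.116,0.4],[0,0,-0.784]]], claw=0.2)

```text
time: 2.1
tool_pos: [0.4436, -0.1466, 0.0815]
tcp_rot: [1.145, 2.925, -0.001]
wrist_force: [0.1, 0.4, 0.5]
width: 0.597
grip_force: 0.0
```

```bash
python3 - <<'E'
from h import *
to((.4436,-.1435,.004),47.8)
t,s=grab('top','1'),grab('scene','1')
def cr(i,x,y,w,h,k): return cv2.resize(i[y:y+h,x:x+w,::-1],(w*k,h*k),interpolation=cv2.INTER_CUBIC)
a=cr(t['image'],182,185,70,46,5);b=cr(s['image'],170,205,90,100,5)
c=cr(s['image'],320,215,70,60,5)
M=np.zeros((530,800,3),np.uint8);M[:230,:350]=a;M[230:530,:350]=c;M[:500,350:800]=b
cv2.imwrite('pics/m1.png',M)
E
```

```text
t 2.1 pos [ 0.4436 -0.1466  0.0815] shift [0.0087 0.0089 0.3101] turn [-0.     0.001 -0.013] F [0.1 0.4 0.5] w 0.597 grip 0.0
```

View pics/m1.png

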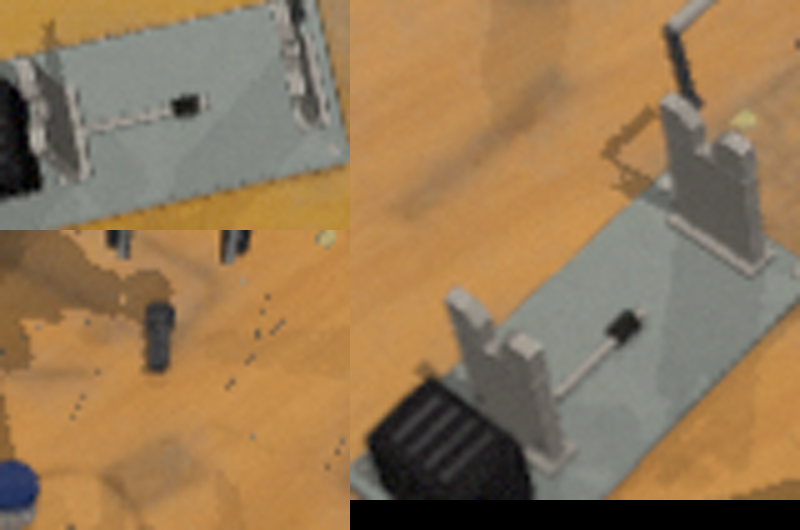

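play_rows(rows=[[[0.0,0.01,0.1],[0,0,-0.01]],[[0.0,0.01,0.19],[0,0,-0.01]],[[0.0,0.01,0.25],[0,0,-0.01]],[[0.0,0.01,0.29],[0,0,-0.01]],[[0.0,0.01,0.31],[0,0,-0.01]],[[0.0,0.01,0.315],[0,0,-0.01]],[[0.0,0.01,0.315],[0,0,-0.01]]])

```text
time: 2.78
tool_pos: [0.4456, -0.143, 0.0029]
tcp_rot: [1.125, 2.933, -0.0]
wrist_force: [-0.0, -0.2, -1.2]
width: 0.602
grip_force: 0.0
```

play_rows(rows=[[[0,0,0],[0,0,0]],[[0,0,0],[0,0,0]],[[0,0,0],[0,0,0]],[[0,0,0],[0,0,0]],[[0,0,0],[0,0,0]],[[0,0,0],[0,0,0]],[[0,0,0],[0,0,0]],[[0,0,0],[0,0,0]]], claw=-1, newtons=40)

```text
time: 3.45
tool_pos: [0.4461, -0.143, 0.0033]
tcp_rot: [1.123, 2.932, -0.0]
wrist_force: [-0.8, -1.3, 7.2]
width: 0.168
grip_force: 39.0
```

```bash
python3 - <<'E'
from h import *
to((.4436,-.1435,.16),47.8)
s=load('scene');t=load('top')
P=lambda u,v:(170+(u-350+.5)/5-.5,205+(v+.5)/5-.5)
Q=lambda u,v:(182+(u+.5)/5-.5,185+(v+.5)/5-.5)
for n,p in [('kL',(677,98)),('kR',(735,142)),('dL',(459,292)),('dR',(529,344))]: print(n,plane(s,*P(*p),.116).round(4))
for n,p in [('boxnear',(528,450))]: print(n,plane(s,*P(*p),.065).round(4))
E
```

```text
t 3.45 pos [ 0.4461 -0.143   0.0033] shift [ 0.0051 -0.008  -0.6268] turn [0.001 0.002 0.006] F [-0.8 -1.3  7.2] w 0.168 grip 39.0
kL [0.6125 0.1391 0.116 ]
kR [0.5682 0.1322 0.116 ]
dL [0.5771 0.2976 0.116 ]
dR [0.5281 0.2867 0.116 ]
boxnear [0.5072 0.3088 0.065 ]
```

play_rows(rows=[[[0,0,-0.1],[0,0,0]],[[0,0,-0.25],[0,0,0]],[[0,0,-0.4],[0,0,0]],[[0,0,-0.55],[0,0,0]],[[0,0,-0.63],[0,0,0]],[[0,0,-0.63],[0,0,0]]])

```text
time: 3.95
tool_pos: [0.4488, -0.1439, 0.1657]
tcp_rot: [1.12, 2.924, 0.0]
wrist_force: [0.8, 0.3, -0.5]
width: 0.164
grip_force: 39.1
```

```bash
python3 -c "
from h import *
to((.5844,-.1158,.16),70)"
```

```text
t 3.95 pos [ 0.4488 -0.1439  0.1657] shift [-0.3282  0.446   0.0275] turn [ 0.002  0.013 -0.487] F [ 0.8  0.3 -0.5] w 0.164 grip 39.1
```

play_rows(rows=[[[-0.05,0.08,0],[0,0,-0.1]],[[-0.12,0.16,0],[0,0,-0.2]],[[-0.19,0.25,0],[0,0,-0.3]],[[-0.25,0.34,0],[0,0,-0.4]],[[-0.3,0.41,0],[0,0,-0.46]],[[-0.325,0.442,0],[0,0,-0.487]],[[-0.33,0.447,0],[0,0,-0.487]],[[-0.33,0.447,0],[0,0,-0.487]]])

```text
time: 4.62
tool_pos: [0.5803, -0.1144, 0.1585]
tcp_rot: [-0.546, -3.091, 0.0]
wrist_force: [-0.5, -0.8, -0.7]
width: 0.167
grip_force: 39.2
```

```bash
python3 -c "
from h import *
to((.5844,-.1158,.044),70)"
```

```text
t 4.62 pos [ 0.5803 -0.1144  0.1585] shift [-0.0189  0.0007  0.458 ] turn [-0.001 -0.004 -0.001] F [-0.5 -0.8 -0.7] w 0.167 grip 39.2
```

play_rows(rows=[[[-0.016,0,0.08],[0,0,0]],[[-0.016,0,0.16],[0,0,0]],[[-0.016,0,0.24],[0,0,0]],[[-0.016,0,0.31],[0,0,0]],[[-0.016,0,0.37],[0,0,0]],[[-0.016,0,0.41],[0,0,0]],[[-0.016,0,0.44],[0,0,0]],[[-0.016,0,0.455],[0,0,0]],[[-0.016,0,0.455],[0,0,0]],[[-0.016,0,0.455],[0,0,0]]])

```text
time: 5.45
tool_pos: [0.5853, -0.1162, 0.0469]
tcp_rot: [0.546, 3.093, -0.0]
wrist_force: [0.2, -0.4, -1.3]
width: 0.166
grip_force: 39.2
```

```bash
python3 - <<'E'
from h import *
to((.5844,-.1158,.044),70)
s=grab('scene','2')
cv2.imwrite('pics/c3.png',cv2.resize(s['image'][165:245,250:350,::-1],(800,640)[:1]+(600,),interpolation=cv2.INTER_CUBIC))
E
```

```text
t 5.45 pos [ 0.5853 -0.1162  0.0469] shift [0.0039 0.0002 0.0115] turn [ 0.     0.001 -0.001] F [ 0.2 -0.4 -1.3] w 0.166 grip 39.2
```

View pics/c3.png

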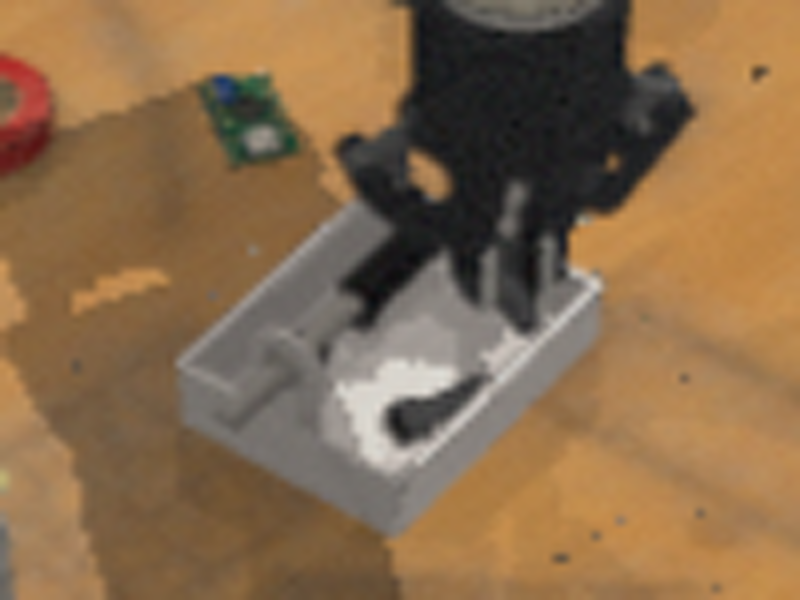

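The held screw is above the tray's near right part at (510,300), clear of the axle, so I'm releasing it.

play_rows(rows=[[[0,0,0],[0,0,0]],[[0,0,0],[0,0,0]],[[0,0,0],[0,0,0]],[[0,0,0],[0,0,0]],[[0,0,0],[0,0,0]]], claw=-0.42)

```text
time: 5.92
tool_pos: [0.5852, -0.116, 0.0466]
tcp_rot: [0.546, 3.093, -0.0]
wrist_force: [0.2, 0.6, -0.3]
width: 0.292
grip_force: 0.0
```

play_rows(rows=[[[0,0,-0.08],[0,0,0]],[[0,0,-0.2],[0,0,0]],[[0,0,-0.32],[0,0,0]],[[0,0,-0.44],[0,0,0]],[[0,0,-0.5],[0,0,0]],[[0,0,-0.5],[0,0,0]]])

```text
time: 6.42
tool_pos: [0.5884, -0.1168, 0.1769]
tcp_rot: [0.544, 3.085, -0.001]
wrist_force: [1.1, -0.3, 0.6]
width: 0.29
grip_force: 0.0
```

```bash
python3 - <<'E'
from h import *
to((.607,-.079,.12),14.3)
s=grab('scene','3')
cv2.imwrite('pics/c4.png',cv2.resize(s['image'][165:245,250:350,::-1],(750,600),interpolation=cv2.INTER_CUBIC))
E
```

```text
t 6.42 pos [ 0.5884 -0.1168  0.1769] shift [-0.0161  0.1672  0.2278] turn [0.007 0.01  1.238] F [ 1.1 -0.3  0.6] w 0.29 grip 0.0
```

View pics/c4.png

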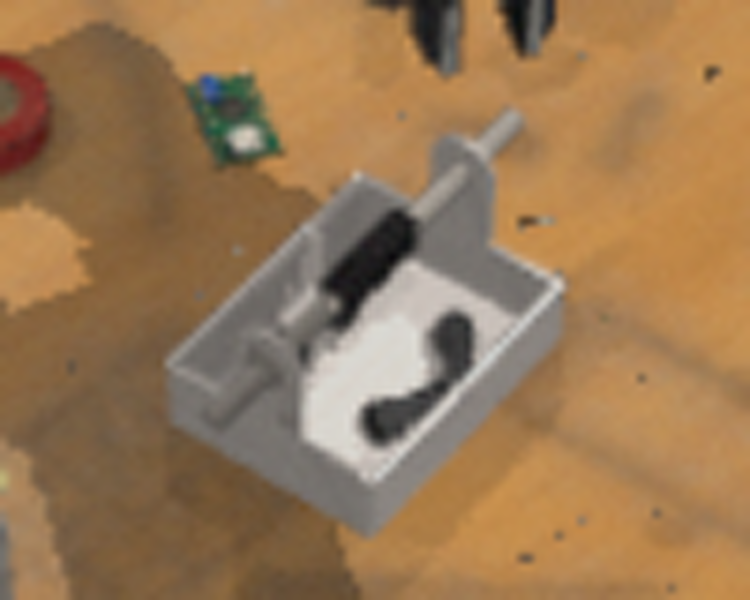

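The loose screw now lies in the tray at (450,345), beside screw_1 at (400,410), and the hopper hasn't moved. Next is the grip block.

play_rows(rows=[[[-0.016,0.06,0.06],[0,0,0.15]],[[-0.016,0.12,0.12],[0,0,0.3]],[[-0.016,0.167,0.18],[0,0,0.45]],[[-0.016,0.167,0.2],[0,0,0.6]],[[-0.016,0.167,0.2],[0,0,0.75]],[[-0.016,0.167,0.2],[0,0,0.9]],[[-0.016,0.167,0.2],[0,0,0.98]],[[-0.016,0.167,0.2],[0,0,0.98]]], claw=0.06)

```text
time: 7.13
tool_pos: [0.6014, -0.0777, 0.1187]
tcp_rot: [-1.667, -2.658, 0.002]
wrist_force: [-0.9, 0.1, 0.3]
width: 0.53
grip_force: 0.0
```

```bash
python3 -c "
from h import *
to((.607,-.079,.10),14.2)"
```

```text
t 7.13 pos [ 0.6014 -0.0777  0.1187] shift [-0.0144  0.0181  0.0748] turn [-0.005 -0.003  0.258] F [-0.9  0.1  0.3] w 0.53 grip 0.0
```

play_rows(rows=[[[0,0,0.04],[0,0,0.1]],[[0,0,0.06],[0,0,0.2]],[[0,0,0.06],[0,0,0.258]],[[0,0,0.06],[0,0,0.258]],[[0,0,0.06],[0,0,0.258]],[[0,0,0.06],[0,0,0.258]]])

```text
time: 7.63
tool_pos: [0.6028, -0.0781, 0.1058]
tcp_rot: [-1.925, -2.482, 0.0]
wrist_force: [-0.5, -0.0, 0.5]
width: 0.537
grip_force: 0.0
```

```bash
python3 -c "
from h import *
to((.607,-.079,.051),14.2)"
```

```text
t 7.63 pos [ 0.6028 -0.0781  0.1058] shift [-0.0078  0.0155  0.2191] turn [-0.001 -0.     0.004] F [-0.5 -0.   0.5] w 0.537 grip 0.0
```

play_rows(rows=[[[-0.008,0.0155,0.05],[0,0,0]],[[-0.008,0.0155,0.1],[0,0,0]],[[-0.008,0.0155,0.15],[0,0,0]],[[-0.008,0.0155,0.19],[0,0,0]],[[-0.008,0.0155,0.215],[0,0,0]],[[-0.008,0.0155,0.22],[0,0,0]],[[-0.008,0.0155,0.22],[0,0,0]]])

```text
time: 8.22
tool_pos: [0.6065, -0.079, 0.05]
tcp_rot: [-1.927, -2.479, 0.002]
wrist_force: [0.1, -0.5, -0.4]
width: 0.529
grip_force: 0.0
```

play_rows(rows=[[[0,0,0],[0,0,0]],[[0,0,0],[0,0,0]],[[0,0,0],[0,0,0]],[[0,0,0],[0,0,0]],[[0,0,0],[0,0,0]],[[0,0,0],[0,0,0]],[[0,0,0],[0,0,0]],[[0,0,0],[0,0,0]]], claw=-1, newtons=80)

```text
time: 8.88
tool_pos: [0.6077, -0.0793, 0.0522]
tcp_rot: [1.928, 2.48, 0.0]
wrist_force: [-2.8, -0.8, 6.3]
width: 0.15
grip_force: 79.2
```

```bash
python3 -c "
from h import *
to((.607,-.079,.051),14.2)"
```

```text
t 8.88 pos [ 0.6077 -0.0793  0.0522] shift [ 0.0019 -0.0025  0.0049] turn [0.001 0.001 0.002] F [-2.8 -0.8  6.3] w 0.15 grip 79.2
```

play_rows(rows=[[[0,0,-0.01],[0,0,0]],[[0,0,-0.03],[0,0,0]],[[0,0,-0.06],[0,0,0]],[[0,0,-0.1],[0,0,0]],[[0,0,-0.15],[0,0,0]],[[0,0,-0.21],[0,0,0]],[[0,0,-0.27],[0,0,0]],[[0,0,-0.33],[0,0,0]],[[0,0,-0.39],[0,0,0]],[[0,0,-0.45],[0,0,0]],[[0,0,-0.51],[0,0,0]],[[0,0,-0.57],[0,0,0]],[[0,0,-0.63],[0,0,0]],[[0,0,-0.69],[0,0,0]],[[0,0,-0.74],[0,0,0]],[[0,0,-0.78],[0,0,0]],[[0,0,-0.81],[0,0,0]],[[0,0,-0.83],[0,0,0]],[[0,0,-0.84],[0,0,0]],[[0,0,-0.84],[0,0,0]]])

```text
time: 10.55
tool_pos: [0.6074, -0.0791, 0.2615]
tcp_rot: [1.928, 2.48, 0.0]
wrist_force: [0.7, -0.2, -6.4]
width: 0.15
grip_force: 78.1
```

```bash
python3 - <<'E'
from h import *
to((.5715,.2139,.26),13.6)
s,t=grab('scene','4'),grab('top','4')
a=cv2.resize(s['image'][120:240,230:360,::-1],(520,480),interpolation=cv2.INTER_CUBIC)
b=cv2.resize(t['image'][140:260,270:340,::-1],(280,480),interpolation=cv2.INTER_CUBIC)
cv2.imwrite('pics/c5.png',np.hstack([a,b]))
E
```

```text
t 10.55 pos [ 0.6074 -0.0791  0.2615] shift [1.1714 0.1499 0.006 ] turn [0.    0.    0.015] F [ 0.7 -0.2 -6.4] w 0.15 grip 78.1
```

View pics/c5.png

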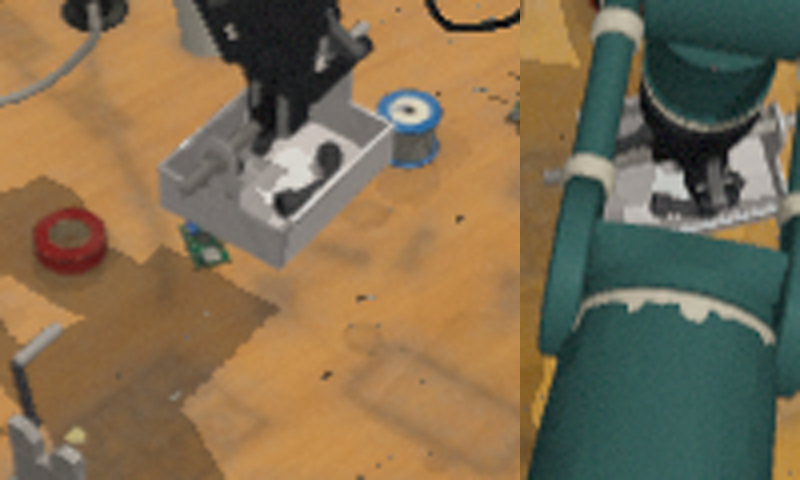

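The hopper is lifted level with the screws inside. Carrying it over to the stand.

play_rows(rows=[[[0.01,0,0],[0,0,0]],[[0.03,0.004,0],[0,0,0]],[[0.06,0.008,0],[0,0,0]],[[0.1,0.013,0],[0,0,0]],[[0.15,0.02,0],[0,0,0]],[[0.2,0.026,0],[0,0,0]],[[0.25,0.032,0],[0,0,0]],[[0.3,0.038,0],[0,0,0]],[[0.35,0.045,0],[0,0,0]],[[0.4,0.051,0],[0,0,0]],[[0.45,0.058,0],[0,0,0]],[[0.5,0.064,0],[0,0,0]],[[0.55,0.07,0],[0,0,0]],[[0.6,0.077,0],[0,0,0]],[[0.65,0.083,0],[0,0,0]],[[0.7,0.09,0],[0,0,0]],[[0.75,0.096,0],[0,0,0.01]],[[0.79,0.101,0],[0,0,0.015]],[[0.82,0.105,0],[0,0,0.015]],[[0.84,0.108,0],[0,0,0.015]]])

```text
time: 12.32
tool_pos: [0.5815, 0.1322, 0.2612]
tcp_rot: [-1.942, -2.47, 0.0]
wrist_force: [-0.7, 0.2, -6.6]
width: 0.149
grip_force: 78.1
```

```bash
python3 - <<'E'
from h import *
to((.5715,.2139,.26),13.6)
E
```

```text
t 12.32 pos [0.5815 0.1322 0.2612] shift [0.327  0.0381 0.005 ] turn [-0.    -0.     0.001] F [-0.7  0.2 -6.6] w 0.149 grip 78.1
```

play_rows(rows=[[[0.01,0,0],[0,0,0]],[[0.03,0.004,0],[0,0,0]],[[0.06,0.008,0],[0,0,0]],[[0.1,0.013,0],[0,0,0]],[[0.14,0.018,0],[0,0,0]],[[0.19,0.023,0],[0,0,0]],[[0.23,0.028,0],[0,0,0]],[[0.27,0.032,0],[0,0,0]],[[0.3,0.036,0],[0,0,0]],[[0.32,0.038,0],[0,0,0]],[[0.327,0.038,0],[0,0,0]],[[0.327,0.038,0],[0,0,0]],[[0.327,0.038,0],[0,0,0]]])

```text
time: 13.4
tool_pos: [0.5717, 0.2125, 0.2612]
tcp_rot: [1.942, 2.469, -0.001]
wrist_force: [-0.1, -0.5, -6.9]
width: 0.151
grip_force: 78.1
```

```bash
python3 - <<'E'
from h import *
to((.5715,.2139,.125),13.6)
E
```

```text
t 13.4 pos [0.5717 0.2125 0.2612] shift [0.0058 0.0006 0.5449] turn [-0.     0.001  0.   ] F [-0.1 -0.5 -6.9] w 0.151 grip 78.1
```

play_rows(rows=[[[0.005,0,0.02],[0,0,0]],[[0.005,0,0.05],[0,0,0]],[[0.005,0,0.09],[0,0,0]],[[0.005,0,0.14],[0,0,0]],[[0.005,0,0.19],[0,0,0]],[[0.005,0,0.24],[0,0,0]],[[0.005,0,0.28],[0,0,0]],[[0.005,0,0.31],[0,0,0]],[[0.005,0,0.325],[0,0,0]],[[0.005,0,0.325],[0,0,0]],[[0.005,0,0.325],[0,0,0]]])

```text
time: 14.32
tool_pos: [0.5716, 0.2141, 0.1801]
tcp_rot: [1.943, 2.469, 0.0]
wrist_force: [-0.0, 0.3, -6.2]
width: 0.146
grip_force: 78.2
```

```bash
python3 - <<'E'
from h import *
to((.5715,.2139,.125),13.6)
s,t=grab('scene','5'),grab('top','5')
a=cv2.resize(s['image'][195:295,165:265,::-1],(500,500),interpolation=cv2.INTER_CUBIC)
b=cv2.resize(t['image'][160:260,160:260,::-1],(300,300),interpolation=cv2.INTER_CUBIC)
M=np.zeros((500,800,3),np.uint8);M[:,:500]=a;M[:300,500:]=b
cv2.imwrite('pics/c6.png',M)
E
```

```text
t 14.32 pos [0.5716 0.2141 0.1801] shift [-0.0005 -0.0006  0.2205] turn [ 0. -0.  0.] F [-0.   0.3 -6.2] w 0.146 grip 78.2
```

View pics/c6.png

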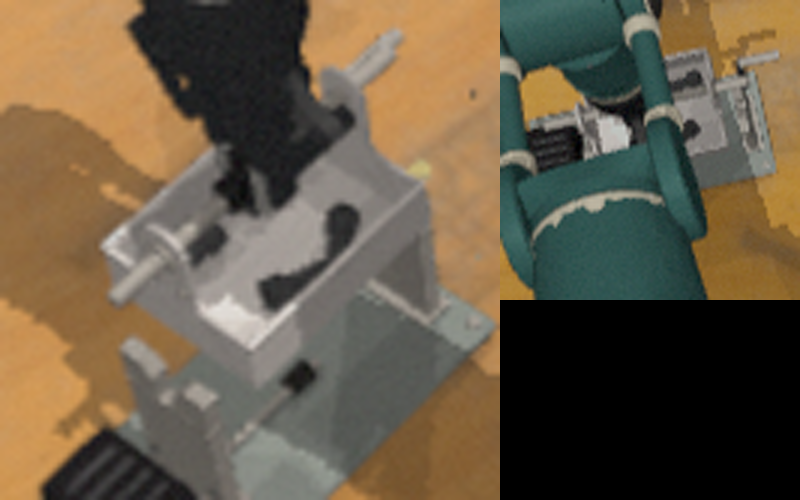

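```bash
python3 - <<'E'
from h import *
s,t=load('scene'),load('top')
c=np.array([.5715,.2139]);a=np.radians(13.6);X=np.array([np.cos(a),np.sin(a)]);Y=np.array([-np.sin(a),np.cos(a)])
f=lambda p:np.round([(p[:2]-c)@X*1000,(p[:2]-c)@Y*1000],1)
P=lambda u,v:(165+(u+.5)/5-.5,195+(v+.5)/5-.5)
print('axle end b',f(plane(s,*P(115,296),.199)),'expect 0,100')
for n,p in [('dL',(140,346)),('dR',(201,394))]: print(n,f(plane(s,*P(*p),.116)))
Q=lambda u,v:(160+(u-500+.5)/3-.5,160+(v+.5)/3-.5)
print('top axle a', f(plane(t,*Q(742,83),.199)))
print('pin exp', [np.round(proj(s,np.r_[c+X*.022+Y*y,.161]),1).tolist() for y in(-.0945,-.1335)],[np.round(proj(t,np.r_[c+X*.022+Y*y,.161]),1).tolist() for y in(-.0945,-.1335)])
E
```

```text
axle end b [-0.4 99.8] expect 0,100
dL [21.  79.9]
dR [-23.8  81.8]
top axle a [ -1.3 -93.4]
pin exp [[236.6, 210.6], [246.3, 201.9]] [[240.4, 182.8], [253.0, 180.0]]
```

Axle end b measures (-0.4, 99.8) mm in the stand frame, against an expected (0, 100), so it is aligned with the slots. Lowering gently.

play_rows(rows=[[[-0.001,-0.002,0.01],[0,0,0]],[[-0.001,-0.002,0.03],[0,0,0]],[[-0.001,-0.002,0.06],[0,0,0]],[[-0.001,-0.002,0.09],[0,0,0]],[[-0.001,-0.002,0.12],[0,0,0]],[[-0.001,-0.002,0.15],[0,0,0]],[[-0.001,-0.002,0.18],[0,0,0]],[[-0.001,-0.002,0.21],[0,0,0]],[[-0.001,-0.002,0.235],[0,0,0]],[[-0.001,-0.002,0.25],[0,0,0]],[[-0.001,-0.002,0.26],[0,0,0]],[[-0.001,-0.002,0.26],[0,0,0]]])

```text
time: 15.42
tool_pos: [0.5706, 0.2135, 0.1143]
tcp_rot: [-1.942, -2.468, 0.001]
wrist_force: [-0.0, -0.3, -7.7]
width: 0.147
grip_force: 78.2
```

play_rows(rows=[[[0,0,0.01],[0,0,0]],[[0,0,0.02],[0,0,0]],[[0,0,0.03],[0,0,0]],[[0,0,0.04],[0,0,0]],[[0,0,0.05],[0,0,0]],[[0,0,0.06],[0,0,0]],[[0,0,0.07],[0,0,0]],[[0,0,0.08],[0,0,0]],[[0,0,0.09],[0,0,0]],[[0,0,0.1],[0,0,0]],[[0,0,0.11],[0,0,0]],[[0,0,0.12],[0,0,0]],[[0,0,0.13],[0,0,0]],[[0,0,0.137],[0,0,0]],[[0,0,0.14],[0,0,0]],[[0,0,0.14],[0,0,0]]])

```text
time: 16.75
tool_pos: [0.5708, 0.2136, 0.0797]
tcp_rot: [-1.943, -2.469, 0.001]
wrist_force: [0.3, -0.9, -6.4]
width: 0.148
grip_force: 78.2
```

```bash
python3 - <<'E'
from h import *
to((.5715,.2139,.076),13.6)
E
```

```text
t 16.75 pos [0.5708 0.2136 0.0797] shift [0.0007 0.003  0.0149] turn [-0.001  0.     0.   ] F [ 0.3 -0.9 -6.4] w 0.148 grip 78.2
```

play_rows(rows=[[[0,0,0.003],[0,0,0]],[[0,0,0.006],[0,0,0]],[[0,0,0.009],[0,0,0]],[[0,0,0.012],[0,0,0]],[[0,0,0.012],[0,0,0]],[[0,0,0.012],[0,0,0]]])

```text
time: 17.25
tool_pos: [0.5711, 0.2137, 0.0772]
tcp_rot: [1.943, 2.469, 0.0]
wrist_force: [-0.3, 0.4, -5.5]
width: 0.145
grip_force: 78.3
```

play_rows(rows=[[[0,0,0.003],[0,0,0]],[[0,0,0.006],[0,0,0]],[[0,0,0.006],[0,0,0]],[[0,0,0.006],[0,0,0]]])

```text
time: 17.58
tool_pos: [0.5712, 0.2137, 0.077]
tcp_rot: [1.943, 2.469, 0.001]
wrist_force: [-5.1, -1.7, 5.3]
width: 0.148
grip_force: 79.9
```

Contact is at the expected height: the wrist force went from -6 to +5 N. Releasing.

play_rows(rows=[[[0,0,0],[0,0,0]],[[0,0,0],[0,0,0]],[[0,0,0],[0,0,0]],[[0,0,0],[0,0,0]],[[0,0,0],[0,0,0]],[[0,0,0],[0,0,0]]], claw=0.0)

```text
time: 18.08
tool_pos: [0.5712, 0.2137, 0.0755]
tcp_rot: [1.943, 2.469, 0.0]
wrist_force: [-0.7, 0.1, -0.1]
width: 0.5
grip_force: 0.0
```

play_rows(rows=[[[0,0,-0.02],[0,0,0]],[[0,0,-0.06],[0,0,0]],[[0,0,-0.12],[0,0,0]],[[0,0,-0.2],[0,0,0]],[[0,0,-0.3],[0,0,0]],[[0,0,-0.42],[0,0,0]],[[0,0,-0.54],[0,0,0]],[[0,0,-0.64],[0,0,0]],[[0,0,-0.66],[0,0,0]],[[0,0,-0.66],[0,0,0]]])

```text
time: 18.92
tool_pos: [0.5729, 0.2143, 0.2447]
tcp_rot: [1.94, 2.466, 0.009]
wrist_force: [0.0, 0.9, -0.2]
width: 0.504
grip_force: 0.0
```

```bash
python3 - <<'E'
from h import *
to((.5715,.2139,.25),13.6)
s,t=grab('scene','6'),grab('top','6')
a=cv2.resize(s['image'][195:295,165:265,::-1],(500,500),interpolation=cv2.INTER_CUBIC)
b=cv2.resize(t['image'][160:260,160:260,::-1],(300,300),interpolation=cv2.INTER_CUBIC)
M=np.zeros((500,800,3),np.uint8);M[:,:500]=a;M[:300,500:]=b
cv2.imwrite('pics/c7.png',M)
E
```

```text
t 18.92 pos [0.5729 0.2143 0.2447] shift [-0.0001 -0.0056 -0.0211] turn [ 0.009 -0.001  0.   ] F [ 0.   0.9 -0.2] w 0.504 grip 0.0
```

View pics/c7.png

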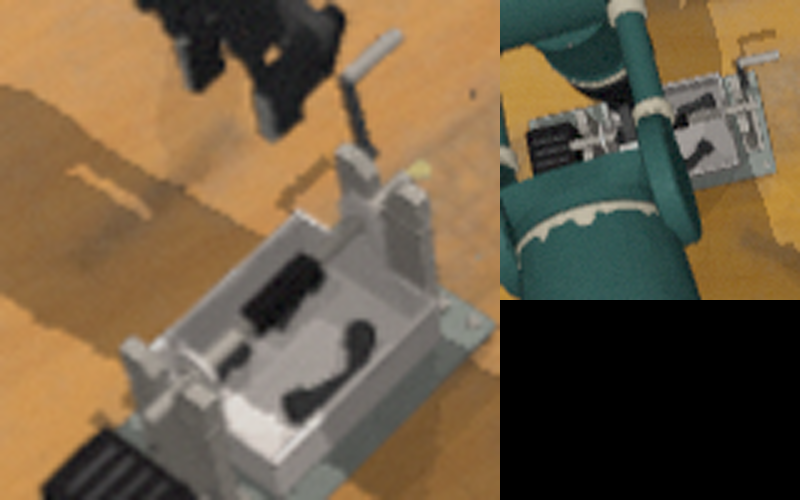

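The hopper sits in both slots, level, with the screws inside. The keeper is upright with its pin at (375,55) in the crop, giving q of about 1.74. Next I move above the pin.

play_rows(rows=[[[-0.06,0.015,0],[0,0,0]],[[-0.14,0.035,0],[0,0,0]],[[-0.24,0.06,0],[0,0,0]],[[-0.34,0.085,0],[0,0,0]],[[-0.43,0.11,0],[0,0,0]],[[-0.48,0.12,0],[0,0,0]],[[-0.48,0.12,0],[0,0,0]],[[-0.48,0.12,0],[0,0,0]],[[-0.48,0.12,0],[0,0,0]]])

```text
time: 19.77
tool_pos: [0.6276, 0.1045, 0.2395]
tcp_rot: [-1.942, -2.467, 0.002]
wrist_force: [-0.1, 0.1, -0.2]
width: 0.5
grip_force: 0.0
```

```bash
python3 - <<'E'
from h import *
to((.6298,.1046,.141),13.6)
E
```

```text
t 19.77 pos [0.6276 0.1045 0.2395] shift [-0.0019  0.0095  0.3941] turn [-0.002 -0.001 -0.   ] F [-0.1  0.1 -0.2] w 0.5 grip 0.0
```

play_rows(rows=[[[0,0.008,0.05],[0,0,0]],[[0,0.008,0.11],[0,0,0]],[[0,0.008,0.18],[0,0,0]],[[0,0.008,0.25],[0,0,0]],[[0,0.008,0.31],[0,0,0]],[[0,0.008,0.36],[0,0,0]],[[0,0.008,0.39],[0,0,0]],[[0,0.008,0.395],[0,0,0]],[[0,0.008,0.395],[0,0,0]]])

```text
time: 20.52
tool_pos: [0.6299, 0.1049, 0.1412]
tcp_rot: [-1.942, -2.469, 0.001]
wrist_force: [0.4, 0.6, -0.1]
width: 0.501
grip_force: 0.0
```

play_rows(rows=[[[0,0,0],[0,0,0]],[[0,0,0],[0,0,0]],[[0,0,0],[0,0,0]],[[0,0,0],[0,0,0]],[[0,0,0],[0,0,0]],[[0,0,0],[0,0,0]],[[0,0,0],[0,0,0]]], claw=-1, newtons=30)

```text
time: 21.1
tool_pos: [0.6313, 0.1046, 0.1431]
tcp_rot: [1.942, 2.467, 0.003]
wrist_force: [0.6, -0.5, 5.4]
width: 0.103
grip_force: 29.5
```

```bash
python3 - <<'E'
from h import *
to((.6298,.1046,.141),13.6)
c=np.array([.5715,.2139]);a=np.radians(13.6);X=np.array([np.cos(a),np.sin(a)]);Y=np.array([-np.sin(a),np.cos(a)])
p=bot.read_state()['tool_pos'];x0=(p[:2]-c)@X;print('stand x,y',x0,(p[:2]-c)@Y)
q0=np.arccos((.022-x0)/.054);z0=.107+.054*np.sin(q0);print(q0,'pin z',z0,'grasp z',p[2]+.019)
for q in np.linspace(q0,-.05,19)[1:]: print([0,round((.022-.054*np.cos(q)-x0)/.25,3),round(-(.107+.054*np.sin(q)-z0)/.25,3)],end=' ')
E
```

```text
t 21.1 pos [0.6313 0.1046 0.1431] shift [ 0.0015 -0.0056  0.0082] turn [ 0.003  0.    -0.   ] F [ 0.6 -0.5  5.4] w 0.103 grip 29.5
stand x,y 0.03236416378051811 -0.12032928442721602
1.7639235968410287 pin z 0.15999607635599636 grasp z 0.1620575556917509
[0, np.float64(-0.022), np.float64(-0.003)] [0, np.float64(-0.043), np.float64(-0.004)] [0, np.float64(-0.065), np.float64(-0.003)] [0, np.float64(-0.086), np.float64(0.001)] [0, np.float64(-0.108), np.float64(0.006)] [0, np.float64(-0.128), np.float64(0.014)] [0, np.float64(-0.147), np.float64(0.024)] [0, np.float64(-0.166), np.float64(0.035)] [0, np.float64(-0.183), np.float64(0.049)] [0, np.float64(-0.199), np.float64(0.064)] [0, np.float64(-0.213), np.float64(0.08)] [0, np.float64(-0.225), np.float64(0.098)] [0, np.float64(-0.236), np.float64(0.117)] [0, np.float64(-0.244), np.float64(0.137)] [0, np.float64(-0.251), np.float64(0.158)] [0, np.float64(-0.255), np.float64(0.179)] [0, np.float64(-0.257), np.float64(0.201)] [0, np.float64(-0.257), np.float64(0.223)]
```

play_rows(rows=[[[0,-0.022,-0.002],[0,0,0]],[[0,-0.043,-0.003],[0,0,0]],[[0,-0.065,-0.002],[0,0,0]],[[0,-0.086,0.001],[0,0,0]],[[0,-0.108,0.006],[0,0,0]],[[0,-0.128,0.014],[0,0,0]],[[0,-0.147,0.024],[0,0,0]],[[0,-0.166,0.035],[0,0,0]],[[0,-0.183,0.049],[0,0,0]]])

```text
time: 21.85
tool_pos: [0.5853, 0.0936, 0.1291]
tcp_rot: [1.943, 2.469, 0.0]
wrist_force: [4.1, 0.6, 2.9]
width: 0.104
grip_force: 30.8
```

play_rows(rows=[[[0,-0.016,0.015],[0,0,0]],[[0,-0.03,0.031],[0,0,0]],[[0,-0.042,0.049],[0,0,0]],[[0,-0.053,0.068],[0,0,0]],[[0,-0.061,0.088],[0,0,0]],[[0,-0.068,0.109],[0,0,0]],[[0,-0.072,0.13],[0,0,0]],[[0,-0.074,0.152],[0,0,0]],[[0,-0.074,0.174],[0,0,0]],[[0,-0.074,0.178],[0,0,0]],[[0,-0.074,0.178],[0,0,0]]])

```text
time: 22.77
tool_pos: [0.5688, 0.0894, 0.0894]
tcp_rot: [1.942, 2.468, 0.001]
wrist_force: [-7.3, -1.3, 28.4]
width: 0.101
grip_force: 32.4
```

```bash
python3 - <<'E'
from h import *
c=np.array([.5715,.2139]);a=np.radians(13.6);X=np.array([np.cos(a),np.sin(a)]);Y=np.array([-np.sin(a),np.cos(a)])
d=np.r_[c-X*.032-Y*.12,.088];to(d,13.6)
p=bot.read_state()['tool_pos'];print((p[:2]-c)@X,(p[:2]-c)@Y,p[2]+.019)
E
```

```text
t 22.77 pos [0.5688 0.0894 0.0894] shift [ 0.0016 -0.0002  0.0058] turn [0.001 0.001 0.   ] F [-7.3 -1.3 28.4] w 0.101 grip 32.4
-0.031947582419665554 -0.12039343773620918 0.10843903539217008
```

The pin is at its closed place, pressed against the stop with 28 N. I'm releasing it, backing off, then checking by numbers and by a light touch from above.

play_rows(rows=[[[0,0,0],[0,0,0]],[[0,0,0],[0,0,0]],[[0,0,0],[0,0,0]],[[0,0,0],[0,0,0]]], claw=-0.4)

```text
time: 23.1
tool_pos: [0.5658, 0.0892, 0.0831]
tcp_rot: [-1.941, -2.467, 0.005]
wrist_force: [-1.4, -0.1, -0.3]
width: 0.304
grip_force: 0.0
```

play_rows(rows=[[[0,0,-0.03],[0,0,0]],[[0,0,-0.08],[0,0,0]],[[0,0,-0.14],[0,0,0]],[[0,0,-0.19],[0,0,0]],[[0,0,-0.2],[0,0,0]],[[0,0,-0.2],[0,0,0]],[[0,0,-0.2],[0,0,0]]])

```text
time: 23.68
tool_pos: [0.568, 0.0894, 0.1354]
tcp_rot: [1.942, 2.468, 0.001]
wrist_force: [-0.5, 0.3, -1.0]
width: 0.303
grip_force: 0.0
```

play_rows(rows=[[[0,0,0],[0,0,0]],[[0,0,0],[0,0,0]],[[0,0,0],[0,0,0]],[[0,0,0],[0,0,0]],[[0,0,0],[0,0,0]]], claw=-1)

```text
time: 24.1
tool_pos: [0.5676, 0.0894, 0.1345]
tcp_rot: [-1.942, -2.468, 0.001]
wrist_force: [0.6, -0.5, 0.1]
width: -0.003
grip_force: 0.0
```

play_rows(rows=[[[0,0,0.01],[0,0,0]],[[0,0,0.025],[0,0,0]],[[0,0,0.04],[0,0,0]],[[0,0,0.055],[0,0,0]],[[0,0,0.07],[0,0,0]],[[0,0,0.08],[0,0,0]],[[0,0,0.085],[0,0,0]],[[0,0,0.09],[0,0,0]],[[0,0,0.095],[0,0,0]],[[0,0,0.1],[0,0,0]],[[0,0,0.1],[0,0,0]]])

```text
time: 25.02
tool_pos: [0.5679, 0.0894, 0.1116]
tcp_rot: [1.943, 2.469, -0.0]
wrist_force: [-4.3, -0.9, 6.5]
width: -0.001
grip_force: 3.9
```

The touch met the pin top at 0.1116 m against an expected 0.112 m, so the keeper is closed. Retracting.

play_rows(rows=[[[0,0,-0.03],[0,0,0]],[[0,0,-0.09],[0,0,0]],[[0,0,-0.18],[0,0,0]],[[0,0,-0.3],[0,0,0]],[[0,0,-0.42],[0,0,0]],[[0,0,-0.52],[0,0,0]],[[0,0,-0.58],[0,0,0]],[[0,0,-0.6],[0,0,0]],[[0,0,-0.6],[0,0,0]],[[0,0,-0.6],[0,0,0]],[[0,0,-0.6],[0,0,0]]])

```text
time: 25.93
tool_pos: [0.5668, 0.0893, 0.258]
tcp_rot: [-1.941, -2.467, 0.003]
wrist_force: [-0.3, -0.1, 0.5]
width: 0.0
grip_force: 0.0
```

```bash
python3 - <<'E'
from h import *
a=load('scene')['image'].astype(int);s=grab('scene','7');b=s['image'].astype(int)
# tray region change vs the released picture; grip block centroid vs expectation
m=(b[235:275,205:240].max(2)<60);v,u=np.nonzero(m);print('dark now',u.mean()+205,v.mean()+235,m.sum())
m=(a[235:275,205:240].max(2)<60);v,u=np.nonzero(m);print('dark before',u.mean()+205,v.mean()+235,m.sum())
c=np.array([.5715,.2139]);an=np.radians(13.6);X=np.array([np.cos(an),np.sin(an)]);Y=np.array([-np.sin(an),np.cos(an)])
for y in(-.1,-.115,-.13):
  P=proj(s,np.r_[c-X*.032+Y*y,.112]);i=np.round(P).astype(int);print('pin',i,b[i[1],i[0]],'before',a[i[1],i[0]])
print(bot.read_state()['tool_pos'])
E
```

```text
dark now 222.85119047619048 256.0297619047619 168
dark before 223.93401015228426 257.9086294416244 197
pin [255 231] [118 115 107] before [169 133  95]
pin [258 227] [132 114  97] before [172 131  92]
pin [262 224] [132 119 105] before [170 133  96]
[0.5667471  0.08928458 0.2578612 ]
```

The grey pin now shows where the closed keeper should be, the tray is unchanged, and the arm is clear. Handing in.

```bash
python3 -c "
from workcell import bot
print(bot.finish_job())"
```

```text
the job is handed in; nothing more can be done
None
```

The job is handed in, with no verdict returned: the loose screw is in the hopper, the hopper hangs home and level in the stand, it was released before the keeper was swung fully down, and a light touch on the pin (0.1116 m against 0.112 m expected) confirmed the keeper is closed.

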